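Load the sampler rack in reverse order

ROBOT

A 6-joint arm with a two-finger parallel gripper is mounted at the origin on the work surface. World frame = base frame: x ahead of the robot, y to its left, z up, the work surface at z = 0. Lengths are in m, angles in rad, forces in N, time in s.
With the tool pointing down it reaches from about 0.35 to 0.775 m from the base axis. Payload 5.5 kg.
Tool frame: the origin (TCP) lies at the very end of the fingers, on their centre line; the grasp point (between the pads) lies 19 mm behind it; z points along the fingers, y is the line along which they close (so a half turn about z gives the same grasp; the last joint's range is limited). The gripper opens to 85 mm and grips with 20 to 120 N. Pads are 22 mm wide; open, the fingers measure 114 mm over their backs; the gripper's body (76 mm by 85 mm) begins 54 mm behind the grasp point. The pads swing forward as they close: fully open they stand 13 mm farther back than shut.
Start: joints at [-1.467, 0.313, 0.046, 1.304, 0, 1.431], TCP at [0.139, -0.558, 0.231] pointing down, gripper open.
Joint ranges: [-2.76, 2.76], [-0.86, 1.69], [-1.03, 1.26], [-2.2, 2.34], [-1.47, 1.5], [-3.14, 3.14]. Speed limits (rad/s): [2.57, 2.57, 3.14, 3.14, 3.14, 3.14].

INTERFACE

Orientations are given as a unit quaternion [w, x, y, z].
In Python, from workcell import env, imaging, ticket gives the robot as it stands. The module is installed in compiled form; this text tells all that it offers.
- The arm moves only by the tool apply_moves, never from a script. Its argument "rows" is a list of rows, each an object with "xyz": the shift along the tool's x, y, z in mm, a list of three; "turn": the turn, a rotation vector about the tool's x, y, z in rad, a list of three; "grip": the opening, from 0 (shut) to 1 (fully open). A call has 1 to 12 rows; each row is the pose to reach, as a shift and turn from the pose commanded when the call began, along the tool's axes at that moment; what a row does not reach only later rows make up. A row lasts 1/12 s, in which the tool goes at most 41.7 mm and 7.16 degrees, less where a joint would pass 70% of its speed; a pose out of reach is approached as far as the arm can. A call with a gripper value outside its range is refused whole. The fingers move at their own pace and stop on an object; "force" is the grip in N (left out, the last holds). Time passes only in rows, so rows that repeat a pose let the fingers close. It gives the time, the measured TCP pose, the force, the opening and the grip force at its end, in the units of the state.
- env.get_state(): the state, without advancing time (a new reading comes with each control period).
- imaging.read_camera(name): name is "scene" or "top"; returns a dict with "color" (420x560x3 uint8, blue, green, red), "z_map" (420x560 float32, m along the optical axis (not along the pixel's ray), 0 where there is no reading), "camera_matrix" (3x3 intrinsics, pixels), "view" (4x4, takes a point from world to camera coordinates). Camera axes: x right, y down, z forward; pixel columns grow to the right and rows downward; lengths in m; the calibration is good to about 2 mm. A picture is of the moment at which its call begins.
- ticket.hand_in(): hands the job in; it is judged then, once.
The state is a dict: "clock": time; "joint_pos": joint angles; "qvel": joint speeds; "tau": joint torques, N m; "tcp_pos": TCP position; "orientation": TCP orientation; "wrist_force": force on the tool from outside, world axes, zero at the start; "ft_torque": the same for the moment, N m; "finger_gap": finger opening in m; "grip_force": force on a finger pad.
Only numpy, scipy, OpenCV 4.12 (cv2) and the standard library are available. Lean on these libraries where they do the work, as an engineer would, in place of code of your own. Each camera call takes 0.05 s, during which the arm holds its last target. There are 200 camera calls.

TASK

Move the four capped vials from their coloured sleeves on the bare metal bench rack into the white sampler rack, one to a pocket, in reverse order: the vial nearest the bench rack's yellow end goes into the pocket farthest from the sampler rack's yellow end, the next one into the next pocket, and so on. Set each one down upright on the pocket's floor without tipping or dropping it, and leave the beaker, dishes and jar where they are.

Things in the scene. Friction and masses are not known exactly. Their poses are not given: they have to be found in the camera images.
- vial_red_center (a point): Centre (half-way up) of the vial with the red screw cap: upright white plastic cylinder, 33 mm diameter, 80 mm tall in all, straight-sided up to 58 mm from its foot, red cap of 31 mm diameter on top and a red stripe near the foot; 50 to 120 g. This point is 40 mm above its foot; z is up along its axis. At the start it stands in the red sleeve on the bench rack.
- vial_blue_center (a point): Centre (half-way up) of the vial with the blue screw cap: upright white plastic cylinder, 33 mm diameter, 80 mm tall in all, straight-sided up to 58 mm from its foot, blue cap of 31 mm diameter on top and a blue stripe near the foot; 50 to 120 g. This point is 40 mm above its foot; z is up along its axis. At the start it stands in the blue sleeve on the bench rack.
- vial_green_center (a point): Centre (half-way up) of the vial with the green screw cap: upright white plastic cylinder, 33 mm diameter, 80 mm tall in all, straight-sided up to 58 mm from its foot, green cap of 31 mm diameter on top and a green stripe near the foot; 50 to 120 g. This point is 40 mm above its foot; z is up along its axis. At the start it stands in the green sleeve on the bench rack.
- vial_black_center (a point): Centre (half-way up) of the vial with the black screw cap: upright white plastic cylinder, 33 mm diameter, 80 mm tall in all, straight-sided up to 58 mm from its foot, black cap of 31 mm diameter on top and a black stripe near the foot; 50 to 120 g. This point is 40 mm above its foot; z is up along its axis. At the start it stands in the black sleeve on the bench rack.
- sleeve_red: Red open square sleeve (fixed), 50 x 50 mm outside, 42 mm inside, 14 mm tall, floor 4 mm; origin: centre of its underside, 6 mm above the table. It stands in one of the four places of the bench rack and marks where its vial started.
- sleeve_blue: Blue open square sleeve (fixed), 50 x 50 mm outside, 42 mm inside, 14 mm tall, floor 4 mm; origin: centre of its underside, 6 mm above the table. It stands in one of the four places of the bench rack and marks where its vial started.
- sleeve_green: Green open square sleeve (fixed), 50 x 50 mm outside, 42 mm inside, 14 mm tall, floor 4 mm; origin: centre of its underside, 6 mm above the table. It stands in one of the four places of the bench rack and marks where its vial started.
- sleeve_black: Black open square sleeve (fixed), 50 x 50 mm outside, 42 mm inside, 14 mm tall, floor 4 mm; origin: centre of its underside, 6 mm above the table. It stands in one of the four places of the bench rack and marks where its vial started.
- bench_rack: Bare metal (aluminium) rack (fixed), 66 x 280 mm, holding the four sleeves in a row, in any order, at y = -87, -29, +29, +87 mm, x = 0; origin: centre of its underside, on the table. Its +y end has a yellow block, its -y end a grey one (each 20 mm thick, 30 mm tall, centred 128 mm from the origin). Free on both sides in x.
- sampler_rack: White rack (fixed), 66 x 280 mm, origin: centre of its underside, on the table. Four open pockets at y = -87, -29, +29, +87 mm, x = 0, each 50 mm (x) by 52 mm (y) inside; floor 6 mm, wall tops 20 mm above the table. A vial standing in one has its centre 46 mm above the table. Yellow block at its +y end, grey at -y (20 mm thick, 30 mm tall). Free on both sides in x.
- beaker: Bystander: empty glass beaker, 68 mm diameter, 80 mm tall, to the side of the racks; origin at the centre of its underside.
- dish: Bystander: closed pale culture dishes (two, one piece, stacked), 72 mm diameter, 30 mm tall, beyond the racks; origin at the centre of the underside.
- jar: Bystander: amber glass jar with white cap, 60 mm diameter, 70 mm tall, to the side of the racks; origin at the centre of its underside.

How it is judged:
At the end, for the whole second after the job is handed in: Each vial stands upright (within 0.12 rad), at rest and released on the floor of its own pocket (within 12 mm of the pocket's centre in x and y, 6 mm in height), and the order counted from the sampler rack's yellow end is the reverse of the sleeves' order counted from the bench rack's yellow end (x of vial_red_center in the frame of sampler_rack between -0.012 and 0.012 m and z of vial_red_center in the frame of sampler_rack between 0.04 and 0.052 m and ((y of sleeve_red in the frame of bench_rack between -0.107 and -0.067 m and y of vial_red_center in the frame of sampler_rack between 0.075 and 0.099 m) or (y of sleeve_red in the frame of bench_rack between -0.049 and -0.009 m and y of vial_red_center in the frame of sampler_rack between 0.017 and 0.041 m) or (y of sleeve_red in the frame of bench_rack between 0.009 and 0.049 m and y of vial_red_center in the frame of sampler_rack between -0.041 and -0.017 m) or (y of sleeve_red in the frame of bench_rack between 0.067 and 0.107 m and y of vial_red_center in the frame of sampler_rack between -0.099 and -0.075 m)) and angle between each of vial_red_center, vial_blue_center, vial_green_center, vial_black_center's own z axis and vertical below 0.12 rad and linear speed of each of vial_red, vial_blue, vial_green, vial_black below 0.02 m/s and x of vial_blue_center in the frame of sampler_rack between -0.012 and 0.012 m and z of vial_blue_center in the frame of sampler_rack between 0.04 and 0.052 m and ((y of sleeve_blue in the frame of bench_rack between -0.107 and -0.067 m and y of vial_blue_center in the frame of sampler_rack between 0.075 and 0.099 m) or (y of sleeve_blue in the frame of bench_rack between -0.049 and -0.009 m and y of vial_blue_center in the frame of sampler_rack between 0.017 and 0.041 m) or (y of sleeve_blue in the frame of bench_rack between 0.009 and 0.049 m and y of vial_blue_center in the frame of sampler_rack between -0.041 and -0.017 m) or (y of sleeve_blue in the frame of bench_rack between 0.067 and 0.107 m and y of vial_blue_center in the frame of sampler_rack between -0.099 and -0.075 m)) and x of vial_green_center in the frame of sampler_rack between -0.012 and 0.012 m and z of vial_green_center in the frame of sampler_rack between 0.04 and 0.052 m and ((y of sleeve_green in the frame of bench_rack between -0.107 and -0.067 m and y of vial_green_center in the frame of sampler_rack between 0.075 and 0.099 m) or (y of sleeve_green in the frame of bench_rack between -0.049 and -0.009 m and y of vial_green_center in the frame of sampler_rack between 0.017 and 0.041 m) or (y of sleeve_green in the frame of bench_rack between 0.009 and 0.049 m and y of vial_green_center in the frame of sampler_rack between -0.041 and -0.017 m) or (y of sleeve_green in the frame of bench_rack between 0.067 and 0.107 m and y of vial_green_center in the frame of sampler_rack between -0.099 and -0.075 m)) and x of vial_black_center in the frame of sampler_rack between -0.012 and 0.012 m and z of vial_black_center in the frame of sampler_rack between 0.04 and 0.052 m and ((y of sleeve_black in the frame of bench_rack between -0.107 and -0.067 m and y of vial_black_center in the frame of sampler_rack between 0.075 and 0.099 m) or (y of sleeve_black in the frame of bench_rack between -0.049 and -0.009 m and y of vial_black_center in the frame of sampler_rack between 0.017 and 0.041 m) or (y of sleeve_black in the frame of bench_rack between 0.009 and 0.049 m and y of vial_black_center in the frame of sampler_rack between -0.041 and -0.017 m) or (y of sleeve_black in the frame of bench_rack between 0.067 and 0.107 m and y of vial_black_center in the frame of sampler_rack between -0.099 and -0.075 m))); the robot touches nothing.
It fails at once if a vial is tipped over (more than 45 degrees) (angle between any of vial_red_center, vial_blue_center, vial_green_center, vial_black_center's own z axis and vertical above 0.785 rad).
It fails at once if a vial is dropped into the sampler rack (faster than 0.6 m/s when less than 20 mm above its seat) ((linear speed of vial_red above 0.6 m/s and z of vial_red_center in the frame of sampler_rack below 0.066 m and x of vial_red_center in the frame of sampler_rack between -0.03 and 0.03 m and y of vial_red_center in the frame of sampler_rack between -0.12 and 0.12 m) or (linear speed of vial_blue above 0.6 m/s and z of vial_blue_center in the frame of sampler_rack below 0.066 m and x of vial_blue_center in the frame of sampler_rack between -0.03 and 0.03 m and y of vial_blue_center in the frame of sampler_rack between -0.12 and 0.12 m) or (linear speed of vial_green above 0.6 m/s and z of vial_green_center in the frame of sampler_rack below 0.066 m and x of vial_green_center in the frame of sampler_rack between -0.03 and 0.03 m and y of vial_green_center in the frame of sampler_rack between -0.12 and 0.12 m) or (linear speed of vial_black above 0.6 m/s and z of vial_black_center in the frame of sampler_rack below 0.066 m and x of vial_black_center in the frame of sampler_rack between -0.03 and 0.03 m and y of vial_black_center in the frame of sampler_rack between -0.12 and 0.12 m)).
It fails at once if the beaker, dishes or jar are shifted by more than 20 mm (distance of any of beaker, dish, jar from where it was at the start of the episode above 0.02 m).
It also fails if it takes over 109 s, if anything falls off the work surface, if the arm or the gripper's body presses on something with over 40 N, if the wrist force passes 120 N, or if a joint passes its speed limit or range.

## Working session

There is one attempt and no reset: what is moved stays moved. The work goes in short steps, Python scripts to look and compute and a tool call to move; the robot and the scene stay as the last step left them, time stands still between calls to the robot, and variables do not carry over. Pictures are saved under pics/ and viewed, at most 14 in all, crops included, and the job is handed in when it is done.

Besides the shell and the picture viewer there is one more tool, called after ">>>" by a JSON object that holds its "op" and its "data". apply_moves: Moves the arm, as the interface text tells. Its arguments: {"type":"object","properties":{"rows":{"type":"array"},"force":{"type":"number"}},"required":["rows"]}

```bash
mkdir -p pics; python3 - <<'E'
from workcell import env, imaging
import cv2,numpy as np
s=env.get_state();print({k:np.round(v,4) for k,v in s.items()})
for n in("top","scene"):
    c=imaging.read_camera(n);cv2.imwrite(f"pics/{n}0.png",c["color"]);np.savez(f"{n}0.npz",**c)
    print(n,np.round(c["view"],3).tolist(),c["camera_matrix"].tolist())
E
```

```text
{'clock': np.float64(0.0), 'joint_pos': array([-1.4666,  0.314 ,  0.045 ,  1.3036,  0.    ,  1.4312]), 'qvel': array([ 0.001 , -0.0014, -0.0016, -0.0018,  0.001 , -0.0006]), 'tau': array([-4.00000e-04, -4.80623e+01,  2.98535e+01,  1.92000e-02,
       -4.00000e-04, -0.00000e+00]), 'tcp_pos': array([ 0.1387, -0.5575,  0.2304]), 'orientation': array([-9.000e-04,  9.926e-01,  1.216e-01,  0.000e+00]), 'wrist_force': array([-0.8238,  0.5484, -0.374 ]), 'ft_torque': array([ 0.0874, -0.0239,  0.0101]), 'grip_force': np.float64(0.0), 'finger_gap': np.float64(0.0857)}
top [[-0.006, -1.0, 0.001, 0.006], [-0.98, 0.006, -0.197, 0.587], [0.197, -0.003, -0.98, 1.039], [0.0, 0.0, 0.0, 1.0]] [[456.5560555970208, 0.0, 279.5950947037294], [0.0, 456.5560555970208, 213.74128382135277], [0.0, 0.0, 1.0]]
scene [[0.061, 0.998, -0.002, -0.022], [0.826, -0.052, -0.561, -0.464], [-0.56, 0.033, -0.828, 1.541], [0.0, 0.0, 0.0, 1.0]] [[475.5569248631128, 0.0, 279.28214458419535], [0.0, 475.5569248631128, 217.75748224674354], [0.0, 0.0, 1.0]]
```

View pics/top0.png

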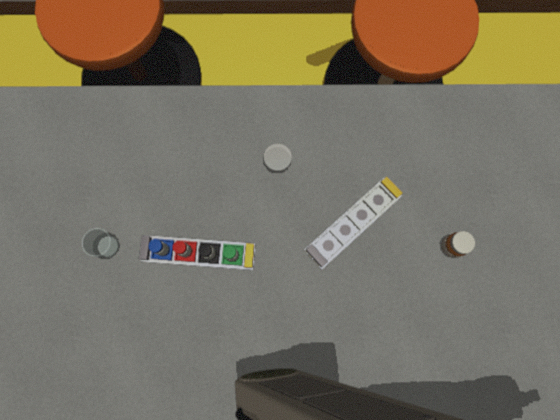

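View pics/scene0.png

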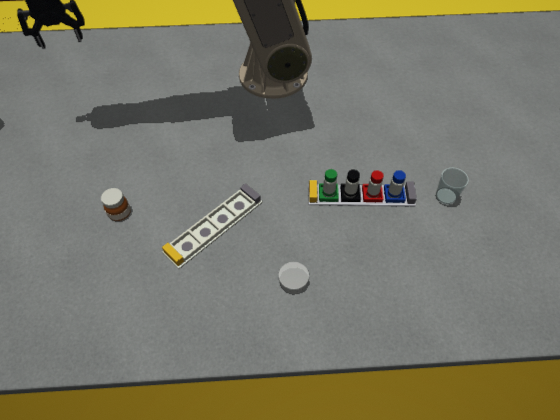

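The top picture shows the bench rack running from its grey end (145,247) to its yellow end (250,257), with the vials blue, red, black, green in that direction. The sampler rack runs from its yellow end (392,187) to its grey end (316,256). The beaker, dishes and jar are clear of both.

```bash
cat > h.py <<'E'
import numpy as np,cv2
def cloud(c):
    K,V=c["camera_matrix"],c["view"];z=c["z_map"].astype(float)
    v,u=np.mgrid[:z.shape[0],:z.shape[1]]
    P=np.stack([(u-K[0,2])*z/K[0,0],(v-K[1,2])*z/K[1,1],z],-1)
    W=(P-V[:3,3])@V[:3,:3]; W[z==0]=np.nan
    return W
E
python3 - <<'E'
from h import *
import warnings;warnings.filterwarnings("ignore")
for n in("top","scene"):
    c=dict(np.load(n+"0.npz"));W=cloud(c);X,Y,Z=W[...,0],W[...,1],W[...,2]
    print(n,"table z",np.nanmedian(Z))
    hsv=cv2.cvtColor(c["color"],cv2.COLOR_BGR2HSV)
    m=((Z>0.004)&(Z<0.2)&(X>0.25)&(X<0.75)).astype(np.uint8)
    k,l,st,ce=cv2.connectedComponentsWithStats(m)
    for i in range(1,k):
        if st[i,4]<60: continue
        a=l==i;p=W[a];r=cv2.minAreaRect((p[:,:2]*1000).astype(np.float32))
        print(i,st[i],np.round(r[0],1),np.round(r[1],1),round(r[2],1),"z",np.round(np.percentile(p[:,2],[50,98]),3))
        y=a&(abs(hsv[...,0].astype(int)-25)<6)&(hsv[...,1]>150)&(hsv[...,2]>100)
        if y.sum()>15: print("  yellow",np.round(W[y].mean(0),3))
        if r[1][0]*r[1][1]>10000:
            t=(a&(Z>0.075)).astype(np.uint8);kk,ll,s2,_=cv2.connectedComponentsWithStats(t)
            for j in range(1,kk):
                q=W[ll==j]
                if len(q)>5:
                    cr=cv2.minEnclosingCircle((q[:,:2]*1000).astype(np.float32))
                    print("  cap",np.round(cr[0],1),round(cr[1],1),np.round(q.mean(0),4),len(q),np.median(c["color"][ll==j],0))
E
```

```text
top table z -0.0005860297140471203
1 [264 153  29  20 438] [727.4   4.9] [44.5 71.9] 0.6 z [0.03  0.034]
288 [ 304  177   99   92 2592] [ 575.3 -181.9] [ 72.1 279.1] 41.6 z [0.008 0.032]
  yellow [ 0.659 -0.278  0.03 ]
936 [ 81 228  38  30 787] [515.9 445.8] [65.8 98.9] 10.7 z [0.049 0.082]
972 [441 231  34  27 687] [ 517. -435.] [74.2 67.4] 76.0 z [0.068 0.073]
1007 [ 139  234  116   36 2860] [504.1 208.6] [285.7  69.8] 85.8 z [0.021 0.092]
  yellow [0.491 0.078 0.03 ]
  cap [509.6 290.1] 16.0 [0.5082 0.2891 0.0887] 160 [138.  80.  48.]
  cap [505.5 234.4] 15.4 [0.5049 0.2335 0.0888] 151 [ 44.  48. 161.]
  cap [498.5 176.2] 15.4 [0.4979 0.1752 0.0889] 153 [49. 50. 50.]
  cap [493.7 119.6] 15.4 [0.4931 0.1189 0.0897] 143 [ 78. 133.  65.]
scene table z -0.000892824699686511
324 [435 167  34  38 848] [495. 447.] [ 66.5 128.9] 58.7 z [0.053 0.081]
336 [ 308  169  109   37 2841] [503.9 207.2] [279.9  69.5] 85.5 z [0.026 0.091]
  yellow [0.494 0.079 0.029]
  cap [495.6 121.4] 16.3 [0.4982 0.1201 0.0874] 129 [ 53. 120.  33.]
  cap [500.1 177.3] 17.4 [0.5034 0.1764 0.0867] 135 [16. 15. 14.]
  cap [507.4 235.7] 16.7 [0.5095 0.2353 0.0871] 132 [ 19.  22. 159.]
  cap [510.3 291.7] 17.1 [0.5128 0.2907 0.0871] 136 [139.   57.5  21. ]
421 [ 162  183  100   85 2346] [ 578.1 -179.2] [ 67.3 279.6] 41.2 z [0.012 0.031]
  yellow [ 0.664 -0.277  0.029]
448 [101 188  30  33 701] [ 519.8 -425.2] [56.8 56.4] 79.5 z [0.056 0.072]
817 [279 262  30  17 408] [723.1   9.2] [53.2 68.7] 0.0 z [0.029 0.033]
```

```bash
cat > go.py <<'E'
import sys,numpy as np
from scipy.spatial.transform import Rotation as R
from workcell import env
s=env.get_state();x,y,z,yaw=map(float,sys.argv[1:5])   # world mm, deg of tool y
q=s["orientation"];Rc=R.from_quat([q[1],q[2],q[3],q[0]])
b=np.radians(yaw);ty=np.array([np.cos(b),np.sin(b),0]);tz=np.array([0,0,-1.])
Rt=R.from_matrix(np.c_[np.cross(ty,tz),ty,tz])
p=s["tcp_pos"]*1000
print("clock %.2f gap %.4f gripF %.1f"%(s["clock"],s["finger_gap"],s["grip_force"]),"tcp",p.round(1),"F",s["wrist_force"].round(1),"j",s["joint_pos"].round(2))
print("xyz",Rc.inv().apply(np.array([x,y,z])-p).round(1),"turn",(Rc.inv()*Rt).as_rotvec().round(3))
E
python3 go.py 494.5 120.5 140 -4.9
```

```text
clock 0.10 gap 0.0852 gripF 0.0 tcp [ 138.7 -557.5  230.5] F [0.  0.5 0.5] j [-1.47  0.31  0.05  1.3  -0.    1.43]
xyz [ 508.9 -571.9   91.6] turn [-1.000e-03 -1.000e-03 -1.241e+00]
```

>>> {"op": "apply_moves", "data": {"rows": [{"xyz":[509,-572,90],"turn":[0,0,-1.24],"grip":1},{"xyz":[509,-572,90],"turn":[0,0,-1.24],"grip":1},{"xyz":[509,-572,90],"turn":[0,0,-1.24],"grip":1},{"xyz":[509,-572,90],"turn":[0,0,-1.24],"grip":1},{"xyz":[509,-572,90],"turn":[0,0,-1.24],"grip":1},{"xyz":[509,-572,90],"turn":[0,0,-1.24],"grip":1},{"xyz":[509,-572,90],"turn":[0,0,-1.24],"grip":1},{"xyz":[509,-572,90],"turn":[0,0,-1.24],"grip":1},{"xyz":[509,-572,90],"turn":[0,0,-1.24],"grip":1},{"xyz":[509,-572,90],"turn":[0,0,-1.24],"grip":1},{"xyz":[509,-572,90],"turn":[0,0,-1.24],"grip":1},{"xyz":[509,-572,90],"turn":[0,0,-1.24],"grip":1}], "force": 40}}

```text
clock: 1.1
tcp_pos: [0.3699, -0.1164, 0.1727]
orientation: [0.0, 0.737, 0.676, 0.0]
wrist_force: [1.1, -0.3, -0.8]
finger_gap: 0.0856
grip_force: 0.0
```

```bash
python3 go.py 494.5 120.5 140 -4.9
```

```text
clock 1.10 gap 0.0856 gripF 0.0 tcp [ 369.9 -116.4  172.7] F [ 1.1 -0.3 -0.8] j [-0.51 -0.02 -0.5   1.09 -0.    1.15]
xyz [246.8 103.6  32.7] turn [ 0.     0.    -0.002]
```

>>> {"op": "apply_moves", "data": {"rows": [{"xyz":[247,103,33],"turn":[0,0,0],"grip":1},{"xyz":[247,103,33],"turn":[0,0,0],"grip":1},{"xyz":[247,103,33],"turn":[0,0,0],"grip":1},{"xyz":[247,103,33],"turn":[0,0,0],"grip":1},{"xyz":[247,103,33],"turn":[0,0,0],"grip":1},{"xyz":[247,103,33],"turn":[0,0,0],"grip":1},{"xyz":[247,103,33],"turn":[0,0,0],"grip":1},{"xyz":[247,103,33],"turn":[0,0,0],"grip":1},{"xyz":[247,103,33],"turn":[0,0,0],"grip":1},{"xyz":[247,103,33],"turn":[0,0,0],"grip":1}]}}

```text
clock: 1.93
tcp_pos: [0.4928, 0.1183, 0.1395]
orientation: [-0.0, 0.737, 0.676, -0.001]
wrist_force: [0.4, 0.0, -0.9]
finger_gap: 0.0856
grip_force: 0.0
```

```bash
python3 go.py 494.5 120.5 32 -4.9; python3 - <<'E'
from workcell import imaging
import cv2
c=imaging.read_camera("top");cv2.imwrite("pics/t1.png",cv2.resize(c["color"][190:310,120:320],None,fx=4,fy=4,interpolation=2)[:600,:800])
E
```

```text
clock 1.93 gap 0.0856 gripF 0.0 tcp [492.8 118.3 139.5] F [ 0.4  0.  -0.9] j [ 0.08  0.23 -0.29  1.05 -0.    1.74]
xyz [  2.4   1.6 107.5] turn [-0.002  0.001 -0.001]
```

View pics/t1.png

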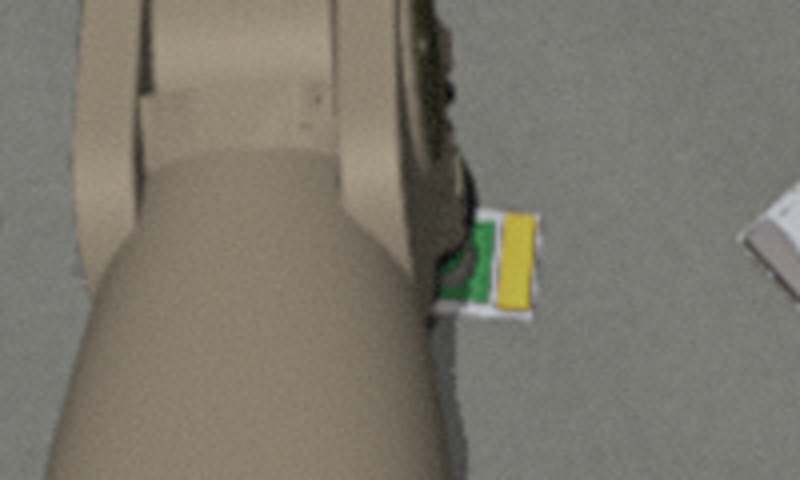

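The crop shows the arm hiding the rack except its yellow end (515,260) and the green sleeve's edge (490,260), so the gripper is where it was sent. I'm going down on green.

>>> {"op": "apply_moves", "data": {"rows": [{"xyz":[2,2,30],"turn":[0,0,0],"grip":1},{"xyz":[2,2,60],"turn":[0,0,0],"grip":1},{"xyz":[2,2,85],"turn":[0,0,0],"grip":1},{"xyz":[2,2,100],"turn":[0,0,0],"grip":1},{"xyz":[2,2,107],"turn":[0,0,0],"grip":1},{"xyz":[2,2,107],"turn":[0,0,0],"grip":1}]}}

```text
clock: 2.48
tcp_pos: [0.4943, 0.1192, 0.0317]
orientation: [-0.001, 0.738, 0.675, -0.001]
wrist_force: [-0.4, 0.4, 0.0]
finger_gap: 0.0853
grip_force: 0.0
```

```bash
python3 go.py 494.5 120.5 32 -4.9; python3 - <<'E'
from workcell import imaging
import cv2
c=imaging.read_camera("scene");cv2.imwrite("pics/s1.png",cv2.resize(c["color"][100:250,260:460],None,fx=4,fy=4,interpolation=2))
E
```

```text
clock 2.48 gap 0.0853 gripF 0.0 tcp [494.3 119.2  31.7] F [-0.4  0.4  0. ] j [ 0.08  0.34 -0.44  0.79 -0.    1.74]
xyz [ 1.3  0.1 -0.3] turn [-0.003  0.001 -0.004]
```

View pics/s1.png

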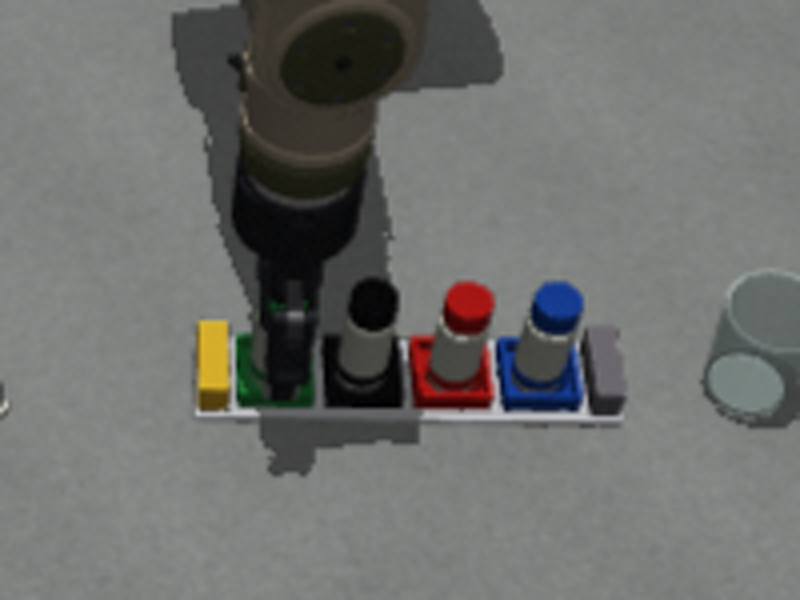

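The crop shows the gripper at (290,330) straddling the green vial, with the black vial's cap (372,303) clear. Closing.

>>> {"op": "apply_moves", "data": {"rows": [{"xyz":[0,0,0],"turn":[0,0,0],"grip":0},{"xyz":[0,0,0],"turn":[0,0,0],"grip":0},{"xyz":[0,0,0],"turn":[0,0,0],"grip":0},{"xyz":[0,0,0],"turn":[0,0,0],"grip":0},{"xyz":[0,0,0],"turn":[0,0,0],"grip":0},{"xyz":[0,0,0],"turn":[0,0,0],"grip":0},{"xyz":[0,0,0],"turn":[0,0,0],"grip":0},{"xyz":[0,0,0],"turn":[0,0,0],"grip":0}], "force": 40}}

```text
clock: 3.2
tcp_pos: [0.4965, 0.1207, 0.0339]
orientation: [0.001, 0.737, 0.676, 0.001]
wrist_force: [-1.4, -0.2, 5.3]
finger_gap: 0.0317
grip_force: 39.6
```

```bash
python3 go.py 519 -115 140 41.4
```

```text
clock 3.20 gap 0.0317 gripF 39.6 tcp [496.5 120.7  33.9] F [-1.4 -0.2  5.3] j [ 0.08  0.34 -0.44  0.79 -0.    1.74]
xyz [-232.8   43.  -106. ] turn [ 0.002  0.001 -0.809]
```

>>> {"op": "apply_moves", "data": {"rows": [{"xyz":[0,0,-25],"turn":[0,0,0],"grip":0},{"xyz":[0,0,-60],"turn":[0,0,0],"grip":0},{"xyz":[-20,4,-90],"turn":[0,0,-0.08],"grip":0},{"xyz":[-50,9,-106],"turn":[0,0,-0.18],"grip":0},{"xyz":[-85,16,-106],"turn":[0,0,-0.29],"grip":0},{"xyz":[-120,22,-106],"turn":[0,0,-0.4],"grip":0},{"xyz":[-155,29,-106],"turn":[0,0,-0.51],"grip":0},{"xyz":[-190,35,-106],"turn":[0,0,-0.62],"grip":0},{"xyz":[-215,40,-106],"turn":[0,0,-0.73],"grip":0},{"xyz":[-228,42,-106],"turn":[0,0,-0.79],"grip":0},{"xyz":[-233,43,-106],"turn":[0,0,-0.81],"grip":0},{"xyz":[-233,43,-106],"turn":[0,0,-0.81],"grip":0}]}}

```text
clock: 4.2
tcp_pos: [0.5185, -0.1169, 0.1388]
orientation: [0.0, 0.412, 0.911, -0.0]
wrist_force: [0.4, 0.5, -1.4]
finger_gap: 0.0322
grip_force: 39.9
```

```bash
python3 go.py 519 -115 29.5 41.4; python3 - <<'E'
from workcell import imaging
import cv2
c=imaging.read_camera("scene");cv2.imwrite("pics/s2.png",cv2.resize(c["color"][130:280,130:330],None,fx=4,fy=4,interpolation=2))
E
```

```text
clock 4.20 gap 0.0322 gripF 39.9 tcp [ 518.5 -116.9  138.8] F [ 0.4  0.5 -1.4] j [-0.37  0.28 -0.24  1.06 -0.    0.48]
xyz [  1.1   1.6 109.3] turn [-0.     0.    -0.002]
```

View pics/s2.png

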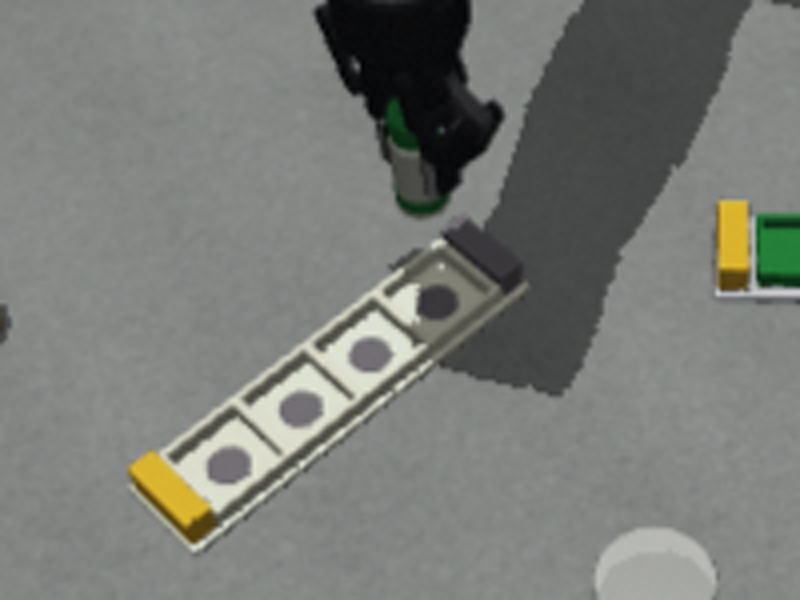

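The crop shows the green vial held upright (415,170), above the grey-end pocket whose floor dot is at (437,302). I'm refining the pocket centres from the four floor dots.

```bash
python3 - <<'E'
from h import *
for n,boxs in(("top",[(328,245),(345,230),(362,215),(378,200)]),("scene",[(239,205),(222,218),(205,232),(187,246)])):
    c=dict(np.load(n+"0.npz"));K,V=c["camera_matrix"],c["view"];g=cv2.cvtColor(c["color"],cv2.COLOR_BGR2GRAY)
    for u,v in boxs:
        w=g[v-4:v+5,u-5:u+6].astype(float);m=np.clip(np.percentile(w,90)-w-25,0,None)
        yy,xx=np.mgrid[v-4:v+5,u-5:u+6];uc,vc=(m*xx).sum()/m.sum(),(m*yy).sum()/m.sum()
        d=V[:3,:3].T@np.linalg.solve(K,[uc,vc,1]);o=-V[:3,:3].T@V[:3,3]
        print(n,round(uc,1),round(vc,1),((o+d*(0.006-o[2])/d[2])*1000).round(1))
E
```

```text
top 328.0 245.0 [ 517.6 -118.     6. ]
top 344.9 229.6 [ 556.1 -161.2    6. ]
top 361.5 214.5 [ 594.3 -204.5    6. ]
top 378.0 199.6 [ 632.7 -247.9    6. ]
scene 238.8 205.3 [ 519.5 -116.3    6. ]
scene 222.1 218.3 [ 557.9 -159.6    6. ]
scene 204.7 231.9 [ 596.4 -202.9    6. ]
scene 186.7 246.1 [ 635.2 -246.2    6. ]
```

>>> {"op": "apply_moves", "data": {"rows": [{"xyz":[0,0,30],"turn":[0,0,0],"grip":0},{"xyz":[0,0,60],"turn":[0,0,0],"grip":0},{"xyz":[0,0,85],"turn":[0,0,0],"grip":0},{"xyz":[0,0,97],"turn":[0,0,0],"grip":0},{"xyz":[0,0,103],"turn":[0,0,0],"grip":0},{"xyz":[0,0,107],"turn":[0,0,0],"grip":0},{"xyz":[0,0,108],"turn":[0,0,0],"grip":0},{"xyz":[0,0,108],"turn":[0,0,0],"grip":0}]}}

```text
clock: 4.92
tcp_pos: [0.5191, -0.1151, 0.0316]
orientation: [0.001, 0.411, 0.912, 0.0]
wrist_force: [0.3, -0.4, -1.0]
finger_gap: 0.032
grip_force: 39.9
```

```bash
python3 go.py 518.5 -117 30 41.4
```

```text
clock 4.92 gap 0.0320 gripF 39.9 tcp [ 519.1 -115.1   31.6] F [ 0.3 -0.4 -1. ] j [-0.37  0.38 -0.39  0.81 -0.    0.48]
xyz [-1.  -1.7  1.6] turn [0.001 0.001 0.001]
```

>>> {"op": "apply_moves", "data": {"rows": [{"xyz":[-1,-1,1],"turn":[0,0,0],"grip":0},{"xyz":[-1,-1,2],"turn":[0,0,0],"grip":0},{"xyz":[-1,-1,2],"turn":[0,0,0],"grip":0}]}}

```text
clock: 5.17
tcp_pos: [0.5193, -0.1172, 0.0299]
orientation: [0.001, 0.411, 0.911, 0.0]
wrist_force: [0.7, -0.3, 1.6]
finger_gap: 0.0318
grip_force: 40.2
```

>>> {"op": "apply_moves", "data": {"rows": [{"xyz":[0,0,1],"turn":[0,0,0],"grip":0},{"xyz":[0,0,1],"turn":[0,0,0],"grip":1},{"xyz":[0,0,1],"turn":[0,0,0],"grip":1},{"xyz":[0,0,1],"turn":[0,0,0],"grip":1},{"xyz":[0,0,1],"turn":[0,0,0],"grip":1},{"xyz":[0,0,1],"turn":[0,0,0],"grip":1},{"xyz":[0,0,1],"turn":[0,0,0],"grip":1},{"xyz":[0,0,-20],"turn":[0,0,0],"grip":1},{"xyz":[0,0,-50],"turn":[0,0,0],"grip":1},{"xyz":[0,0,-90],"turn":[0,0,0],"grip":1},{"xyz":[0,0,-110],"turn":[0,0,0],"grip":1},{"xyz":[0,0,-110],"turn":[0,0,0],"grip":1}]}}

```text
clock: 6.17
tcp_pos: [0.5215, -0.1179, 0.1441]
orientation: [0.005, 0.411, 0.912, 0.0]
wrist_force: [0.7, -0.8, 0.4]
finger_gap: 0.0857
grip_force: 0.0
```

```bash
python3 go.py 499 177 140 -4.9;  python3 - <<'E'
from workcell import imaging
import cv2
c=imaging.read_camera("scene");cv2.imwrite("pics/s3.png",cv2.resize(c["color"][130:280,130:330],None,fx=4,fy=4,interpolation=2))
E
```

```text
clock 6.17 gap 0.0857 gripF 0.0 tcp [ 521.5 -117.9  144.1] F [ 0.7 -0.8  0.4] j [-0.37  0.27 -0.23  1.06 -0.    0.48]
xyz [236.  178.2   3. ] turn [0.007 0.006 0.809]
```

View pics/s3.png

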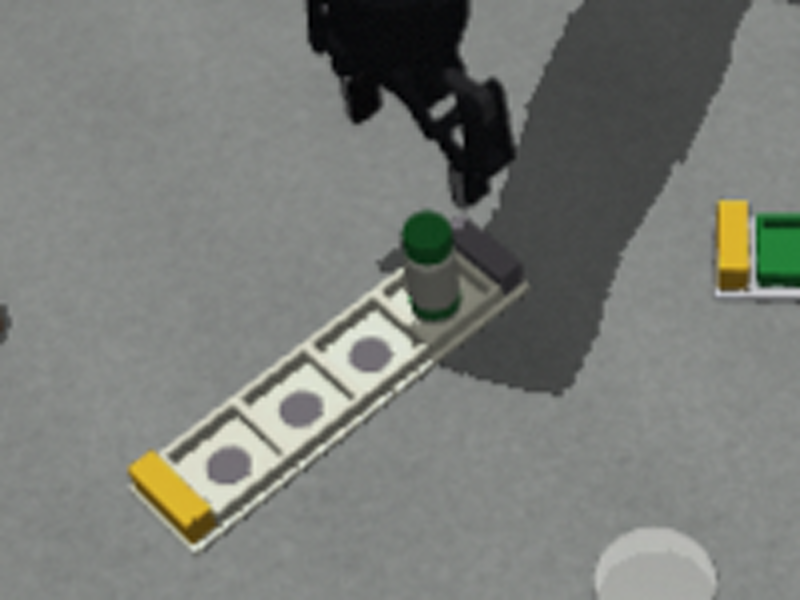

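The crop shows the green vial upright in the grey-end pocket (432,265). Next is black.

>>> {"op": "apply_moves", "data": {"rows": [{"xyz":[35,26,0],"turn":[0,0,0.11],"grip":1},{"xyz":[65,50,0],"turn":[0,0,0.23],"grip":1},{"xyz":[95,74,0],"turn":[0,0,0.35],"grip":1},{"xyz":[125,98,0],"turn":[0,0,0.47],"grip":1},{"xyz":[155,120,0],"turn":[0,0,0.59],"grip":1},{"xyz":[185,142,0],"turn":[0,0,0.71],"grip":1},{"xyz":[215,164,0],"turn":[0,0,0.81],"grip":1},{"xyz":[237,178,0],"turn":[0,0,0.81],"grip":1},{"xyz":[237,178,0],"turn":[0,0,0.81],"grip":1},{"xyz":[237,178,0],"turn":[0,0,0.81],"grip":1},{"xyz":[237,178,0],"turn":[0,0,0.81],"grip":1}]}}

```text
clock: 7.13
tcp_pos: [0.4942, 0.1784, 0.1376]
orientation: [-0.0, 0.737, 0.676, -0.001]
wrist_force: [0.8, -0.0, -0.5]
finger_gap: 0.0852
grip_force: 0.0
```

```bash
python3 go.py 499.5 177 32 -4.9
```

```text
clock 7.13 gap 0.0852 gripF 0.0 tcp [494.2 178.4 137.6] F [ 0.8 -0.  -0.5] j [ 0.19  0.27 -0.25  1.05 -0.    1.85]
xyz [ -0.9   5.6 105.6] turn [-0.002  0.001 -0.   ]
```

>>> {"op": "apply_moves", "data": {"rows": [{"xyz":[-1,5,30],"turn":[0,0,0],"grip":1},{"xyz":[-1,5,65],"turn":[0,0,0],"grip":1},{"xyz":[-1,5,95],"turn":[0,0,0],"grip":1},{"xyz":[-1,5,105],"turn":[0,0,0],"grip":1},{"xyz":[-1,5,105],"turn":[0,0,0],"grip":1},{"xyz":[-1,5,105],"turn":[0,0,0],"grip":0},{"xyz":[-1,5,105],"turn":[0,0,0],"grip":0},{"xyz":[-1,5,105],"turn":[0,0,0],"grip":0},{"xyz":[-1,5,105],"turn":[0,0,0],"grip":0},{"xyz":[-1,5,105],"turn":[0,0,0],"grip":0},{"xyz":[-1,5,105],"turn":[0,0,0],"grip":0},{"xyz":[-1,5,105],"turn":[0,0,0],"grip":0}]}}

```text
clock: 8.13
tcp_pos: [0.501, 0.1776, 0.0355]
orientation: [0.001, 0.737, 0.676, 0.001]
wrist_force: [-0.9, -0.7, 6.6]
finger_gap: 0.032
grip_force: 39.7
```

```bash
python3 go.py 557 -160.5 140 41.4
```

```text
clock 8.13 gap 0.0320 gripF 39.7 tcp [501.  177.6  35.5] F [-0.9 -0.7  6.6] j [ 0.19  0.37 -0.38  0.81 -0.    1.85]
xyz [-331.9   85.4 -104.4] turn [ 0.003  0.001 -0.809]
```

>>> {"op": "apply_moves", "data": {"rows": [{"xyz":[0,0,-25],"turn":[0,0,0],"grip":0},{"xyz":[0,0,-62],"turn":[0,0,0],"grip":0},{"xyz":[-15,4,-95],"turn":[0,0,-0.05],"grip":0},{"xyz":[-50,13,-108],"turn":[0,0,-0.14],"grip":0},{"xyz":[-88,23,-108],"turn":[0,0,-0.24],"grip":0},{"xyz":[-126,32,-108],"turn":[0,0,-0.34],"grip":0},{"xyz":[-164,42,-108],"turn":[0,0,-0.44],"grip":0},{"xyz":[-202,52,-108],"turn":[0,0,-0.54],"grip":0},{"xyz":[-240,62,-108],"turn":[0,0,-0.64],"grip":0},{"xyz":[-278,72,-108],"turn":[0,0,-0.73],"grip":0},{"xyz":[-310,80,-108],"turn":[0,0,-0.81],"grip":0},{"xyz":[-332,85,-108],"turn":[0,0,-0.81],"grip":0}]}}

```text
clock: 9.13
tcp_pos: [0.5562, -0.1641, 0.1422]
orientation: [0.001, 0.411, 0.912, -0.0]
wrist_force: [0.3, -0.2, -1.1]
finger_gap: 0.0319
grip_force: 40.1
```

>>> {"op": "apply_moves", "data": {"rows": [{"xyz":[0,0,0],"turn":[0,0,0],"grip":0},{"xyz":[0,0,0],"turn":[0,0,0],"grip":0},{"xyz":[0,0,0],"turn":[0,0,0],"grip":0}]}}

```text
clock: 9.38
tcp_pos: [0.5553, -0.1603, 0.1418]
orientation: [-0.0, 0.411, 0.911, 0.0]
wrist_force: [1.0, 0.4, -1.5]
finger_gap: 0.0315
grip_force: 40.1
```

```bash
python3 go.py 557 -160.5 31.5 41.4
```

```text
clock 9.38 gap 0.0315 gripF 40.1 tcp [ 555.3 -160.3  141.8] F [ 1.   0.4 -1.5] j [-0.42  0.36 -0.11  1.1   0.    0.43]
xyz [ -1.4   1.1 110.3] turn [-0.    -0.001  0.   ]
```

>>> {"op": "apply_moves", "data": {"rows": [{"xyz":[-1,1,30],"turn":[0,0,0],"grip":0},{"xyz":[-1,1,60],"turn":[0,0,0],"grip":0},{"xyz":[-1,1,85],"turn":[0,0,0],"grip":0},{"xyz":[-1,1,98],"turn":[0,0,0],"grip":0},{"xyz":[-1,1,104],"turn":[0,0,0],"grip":0},{"xyz":[-1,1,108],"turn":[0,0,0],"grip":0},{"xyz":[-1,1,110],"turn":[0,0,0],"grip":0},{"xyz":[-1,1,111],"turn":[0,0,0],"grip":0},{"xyz":[-1,1,111],"turn":[0,0,0],"grip":0}]}}

```text
clock: 10.13
tcp_pos: [0.558, -0.1609, 0.0319]
orientation: [0.001, 0.411, 0.912, -0.0]
wrist_force: [-0.2, -0.4, -0.8]
finger_gap: 0.0319
grip_force: 40.1
```

>>> {"op": "apply_moves", "data": {"rows": [{"xyz":[0,0,1],"turn":[0,0,0],"grip":0},{"xyz":[0,0,1],"turn":[0,0,0],"grip":0}]}}

```text
clock: 10.3
tcp_pos: [0.5581, -0.1612, 0.0316]
orientation: [0.001, 0.411, 0.912, 0.0]
wrist_force: [-0.3, 0.5, 3.9]
finger_gap: 0.0317
grip_force: 40.6
```

Contact. Releasing and lifting.

>>> {"op": "apply_moves", "data": {"rows": [{"xyz":[0,0,0],"turn":[0,0,0],"grip":1},{"xyz":[0,0,0],"turn":[0,0,0],"grip":1},{"xyz":[0,0,0],"turn":[0,0,0],"grip":1},{"xyz":[0,0,0],"turn":[0,0,0],"grip":1},{"xyz":[0,0,0],"turn":[0,0,0],"grip":1},{"xyz":[0,0,0],"turn":[0,0,0],"grip":1},{"xyz":[0,0,-20],"turn":[0,0,0],"grip":1},{"xyz":[0,0,-50],"turn":[0,0,0],"grip":1},{"xyz":[0,0,-90],"turn":[0,0,0],"grip":1},{"xyz":[0,0,-108],"turn":[0,0,0],"grip":1},{"xyz":[0,0,-108],"turn":[0,0,0],"grip":1},{"xyz":[0,0,-108],"turn":[0,0,0],"grip":1}]}}

```text
clock: 11.3
tcp_pos: [0.5581, -0.1613, 0.1393]
orientation: [0.002, 0.411, 0.911, -0.0]
wrist_force: [-0.6, -0.8, -0.8]
finger_gap: 0.0854
grip_force: 0.0
```

```bash
python3 go.py 506.5 235 140 -4.9
```

```text
clock 11.30 gap 0.0854 gripF 0.0 tcp [ 558.1 -161.3  139.3] F [-0.6 -0.8 -0.8] j [-0.42  0.36 -0.11  1.09 -0.    0.43]
xyz [331.3 223.5  -1.4] turn [0.002 0.002 0.809]
```

>>> {"op": "apply_moves", "data": {"rows": [{"xyz":[331,223,-2],"turn":[0,0,0.81],"grip":1},{"xyz":[331,223,-2],"turn":[0,0,0.81],"grip":1},{"xyz":[331,223,-2],"turn":[0,0,0.81],"grip":1},{"xyz":[331,223,-2],"turn":[0,0,0.81],"grip":1},{"xyz":[331,223,-2],"turn":[0,0,0.81],"grip":1},{"xyz":[331,223,-2],"turn":[0,0,0.81],"grip":1},{"xyz":[331,223,-2],"turn":[0,0,0.81],"grip":1},{"xyz":[331,223,-2],"turn":[0,0,0.81],"grip":1},{"xyz":[331,223,-2],"turn":[0,0,0.81],"grip":1},{"xyz":[331,223,-2],"turn":[0,0,0.81],"grip":1},{"xyz":[331,223,-2],"turn":[0,0,0.81],"grip":1},{"xyz":[331,223,-2],"turn":[0,0,0.81],"grip":1}]}}

```text
clock: 12.3
tcp_pos: [0.5035, 0.2368, 0.1379]
orientation: [-0.001, 0.736, 0.677, -0.002]
wrist_force: [0.3, -0.5, 0.4]
finger_gap: 0.0855
grip_force: 0.0
```

>>> {"op": "apply_moves", "data": {"rows": [{"xyz":[0,0,0],"turn":[0,0,0],"grip":1},{"xyz":[0,0,0],"turn":[0,0,0],"grip":1}]}}

```text
clock: 12.47
tcp_pos: [0.505, 0.2336, 0.1388]
orientation: [-0.0, 0.738, 0.675, -0.001]
wrist_force: [0.4, -0.7, -0.1]
finger_gap: 0.0856
grip_force: 0.0
```

```bash
python3 go.py 507 235 33 -4.9
```

```text
clock 12.47 gap 0.0856 gripF 0.0 tcp [505.  233.6 138.8] F [ 0.4 -0.7 -0.1] j [ 0.29  0.32 -0.17  1.08 -0.    1.95]
xyz [  1.7   2.1 105.8] turn [-0.002  0.001 -0.003]
```

>>> {"op": "apply_moves", "data": {"rows": [{"xyz":[1,2,30],"turn":[0,0,0],"grip":1},{"xyz":[1,2,65],"turn":[0,0,0],"grip":1},{"xyz":[1,2,95],"turn":[0,0,0],"grip":1},{"xyz":[1,2,106],"turn":[0,0,0],"grip":1},{"xyz":[1,2,106],"turn":[0,0,0],"grip":1},{"xyz":[1,2,106],"turn":[0,0,0],"grip":0},{"xyz":[1,2,106],"turn":[0,0,0],"grip":0},{"xyz":[1,2,106],"turn":[0,0,0],"grip":0},{"xyz":[1,2,106],"turn":[0,0,0],"grip":0},{"xyz":[1,2,106],"turn":[0,0,0],"grip":0},{"xyz":[1,2,106],"turn":[0,0,0],"grip":0},{"xyz":[1,2,106],"turn":[0,0,0],"grip":0}]}}

```text
clock: 13.47
tcp_pos: [0.5086, 0.2361, 0.0357]
orientation: [0.001, 0.737, 0.676, 0.001]
wrist_force: [-0.1, -1.2, 5.6]
finger_gap: 0.0317
grip_force: 39.5
```

```bash
python3 go.py 595.3 -203.7 142 41.4
```

```text
clock 13.47 gap 0.0317 gripF 39.5 tcp [508.6 236.1  35.7] F [-0.1 -1.2  5.6] j [ 0.29  0.42 -0.31  0.84 -0.    1.95]
xyz [-430.5  124.8 -106.2] turn [ 0.003  0.    -0.809]
```

>>> {"op": "apply_moves", "data": {"rows": [{"xyz":[0,0,-25],"turn":[0,0,0],"grip":0},{"xyz":[0,0,-62],"turn":[0,0,0],"grip":0},{"xyz":[-15,4,-95],"turn":[0,0,-0.03],"grip":0},{"xyz":[-50,14,-108],"turn":[0,0,-0.1],"grip":0},{"xyz":[-88,25,-108],"turn":[0,0,-0.17],"grip":0},{"xyz":[-126,36,-108],"turn":[0,0,-0.24],"grip":0},{"xyz":[-164,47,-108],"turn":[0,0,-0.31],"grip":0},{"xyz":[-202,58,-108],"turn":[0,0,-0.38],"grip":0},{"xyz":[-240,69,-108],"turn":[0,0,-0.45],"grip":0},{"xyz":[-278,80,-108],"turn":[0,0,-0.52],"grip":0},{"xyz":[-316,91,-108],"turn":[0,0,-0.6],"grip":0},{"xyz":[-350,101,-108],"turn":[0,0,-0.67],"grip":0}]}}

```text
clock: 14.47
tcp_pos: [0.578, -0.1242, 0.1428]
orientation: [0.001, 0.473, 0.881, -0.0]
wrist_force: [0.8, 0.7, -1.0]
finger_gap: 0.0323
grip_force: 40.1
```

```bash
python3 go.py 595.3 -203.7 142 41.4
```

```text
clock 14.47 gap 0.0323 gripF 40.1 tcp [ 578.  -124.2  142.8] F [ 0.8  0.7 -1. ] j [-0.35  0.38 -0.08  1.11 -0.    0.64]
xyz [-75.8 -29.6   0.9] turn [ 0.001  0.002 -0.136]
```

>>> {"op": "apply_moves", "data": {"rows": [{"xyz":[-35,-14,0],"turn":[0,0,-0.07],"grip":0},{"xyz":[-62,-24,0],"turn":[0,0,-0.12],"grip":0},{"xyz":[-76,-30,0],"turn":[0,0,-0.136],"grip":0},{"xyz":[-76,-30,0],"turn":[0,0,-0.136],"grip":0},{"xyz":[-76,-30,0],"turn":[0,0,-0.136],"grip":0},{"xyz":[-76,-30,0],"turn":[0,0,-0.136],"grip":0}]}}

```text
clock: 14.97
tcp_pos: [0.5941, -0.2009, 0.1421]
orientation: [-0.0, 0.413, 0.911, 0.0]
wrist_force: [-0.0, -0.0, -1.6]
finger_gap: 0.0322
grip_force: 40.1
```

```bash
python3 go.py 595.3 -203.7 31.7 41.4
```

```text
clock 14.97 gap 0.0322 gripF 40.1 tcp [ 594.1 -200.9  142.1] F [-0.  -0.  -1.6] j [-0.45  0.45  0.03  1.15  0.    0.4 ]
xyz [ -2.9  -1.  110.4] turn [ 0.    -0.001 -0.004]
```

>>> {"op": "apply_moves", "data": {"rows": [{"xyz":[-3,-1,30],"turn":[0,0,0],"grip":0},{"xyz":[-3,-1,60],"turn":[0,0,0],"grip":0},{"xyz":[-3,-1,85],"turn":[0,0,0],"grip":0},{"xyz":[-3,-1,98],"turn":[0,0,0],"grip":0},{"xyz":[-3,-1,104],"turn":[0,0,0],"grip":0},{"xyz":[-3,-1,108],"turn":[0,0,0],"grip":0},{"xyz":[-3,-1,110],"turn":[0,0,0],"grip":0},{"xyz":[-3,-1,111],"turn":[0,0,0],"grip":0},{"xyz":[-3,-1,111],"turn":[0,0,0],"grip":0}]}}

```text
clock: 15.72
tcp_pos: [0.5965, -0.2047, 0.0321]
orientation: [0.001, 0.413, 0.911, -0.0]
wrist_force: [-0.2, 0.1, -1.1]
finger_gap: 0.0319
grip_force: 40.1
```

>>> {"op": "apply_moves", "data": {"rows": [{"xyz":[0,0,0.5],"turn":[0,0,0],"grip":0},{"xyz":[0,0,0.5],"turn":[0,0,0],"grip":0}]}}

```text
clock: 15.88
tcp_pos: [0.5965, -0.205, 0.0318]
orientation: [0.001, 0.413, 0.911, 0.0]
wrist_force: [0.4, 0.2, 1.5]
finger_gap: 0.0317
grip_force: 40.4
```

>>> {"op": "apply_moves", "data": {"rows": [{"xyz":[0,0,0],"turn":[0,0,0],"grip":1},{"xyz":[0,0,0],"turn":[0,0,0],"grip":1},{"xyz":[0,0,0],"turn":[0,0,0],"grip":1},{"xyz":[0,0,0],"turn":[0,0,0],"grip":1},{"xyz":[0,0,0],"turn":[0,0,0],"grip":1},{"xyz":[0,0,0],"turn":[0,0,0],"grip":1},{"xyz":[0,0,-20],"turn":[0,0,0],"grip":1},{"xyz":[0,0,-50],"turn":[0,0,0],"grip":1},{"xyz":[0,0,-90],"turn":[0,0,0],"grip":1},{"xyz":[0,0,-108],"turn":[0,0,0],"grip":1},{"xyz":[0,0,-108],"turn":[0,0,0],"grip":1},{"xyz":[0,0,-108],"turn":[0,0,0],"grip":1}]}}

```text
clock: 16.88
tcp_pos: [0.5966, -0.2051, 0.14]
orientation: [0.002, 0.413, 0.911, -0.0]
wrist_force: [-0.5, -0.4, -1.2]
finger_gap: 0.0855
grip_force: 0.0
```

```bash
python3 go.py 511 291 140 -4.9
```

```text
clock 16.88 gap 0.0855 gripF 0.0 tcp [ 596.6 -205.1  140. ] F [-0.5 -0.4 -1.2] j [-0.46  0.46  0.03  1.14 -0.    0.39]
xyz [429.7 262.3  -1.1] turn [0.002 0.003 0.805]
```

>>> {"op": "apply_moves", "data": {"rows": [{"xyz":[430,262,-1],"turn":[0,0,0.805],"grip":1},{"xyz":[430,262,-1],"turn":[0,0,0.805],"grip":1},{"xyz":[430,262,-1],"turn":[0,0,0.805],"grip":1},{"xyz":[430,262,-1],"turn":[0,0,0.805],"grip":1},{"xyz":[430,262,-1],"turn":[0,0,0.805],"grip":1},{"xyz":[430,262,-1],"turn":[0,0,0.805],"grip":1},{"xyz":[430,262,-1],"turn":[0,0,0.805],"grip":1},{"xyz":[430,262,-1],"turn":[0,0,0.805],"grip":1},{"xyz":[430,262,-1],"turn":[0,0,0.805],"grip":1},{"xyz":[430,262,-1],"turn":[0,0,0.805],"grip":1},{"xyz":[430,262,-1],"turn":[0,0,0.805],"grip":1},{"xyz":[430,262,-1],"turn":[0,0,0.805],"grip":1}]}}

```text
clock: 17.88
tcp_pos: [0.5097, 0.2809, 0.1374]
orientation: [-0.001, 0.737, 0.676, -0.002]
wrist_force: [1.1, -0.5, -0.1]
finger_gap: 0.0856
grip_force: 0.0
```

```bash
python3 go.py 511 291 140 -4.9
```

```text
clock 17.88 gap 0.0856 gripF 0.0 tcp [509.7 280.9 137.4] F [ 1.1 -0.5 -0.1] j [ 0.37  0.37 -0.1   1.1  -0.    2.02]
xyz [10.2  0.4 -2.7] turn [-0.003  0.002 -0.001]
```

>>> {"op": "apply_moves", "data": {"rows": [{"xyz":[0,0,0],"turn":[0,0,0],"grip":1},{"xyz":[0,0,0],"turn":[0,0,0],"grip":1},{"xyz":[0,0,0],"turn":[0,0,0],"grip":1}]}}

```text
clock: 18.13
tcp_pos: [0.5105, 0.2791, 0.1377]
orientation: [-0.0, 0.736, 0.676, -0.002]
wrist_force: [0.8, -0.0, -0.2]
finger_gap: 0.0856
grip_force: 0.0
```

```bash
python3 go.py 511 291 33 -4.9
```

```text
clock 18.13 gap 0.0856 gripF 0.0 tcp [510.5 279.1 137.7] F [ 0.8 -0.  -0.2] j [ 0.36  0.37 -0.1   1.1  -0.    2.02]
xyz [ 12.   -0.3 104.6] turn [-0.003  0.002  0.001]
```

>>> {"op": "apply_moves", "data": {"rows": [{"xyz":[12,0,20],"turn":[0,0,0],"grip":1},{"xyz":[12,0,50],"turn":[0,0,0],"grip":1},{"xyz":[12,0,82],"turn":[0,0,0],"grip":1},{"xyz":[12,0,105],"turn":[0,0,0],"grip":1},{"xyz":[12,0,105],"turn":[0,0,0],"grip":1},{"xyz":[12,0,105],"turn":[0,0,0],"grip":0},{"xyz":[12,0,105],"turn":[0,0,0],"grip":0},{"xyz":[12,0,105],"turn":[0,0,0],"grip":0},{"xyz":[12,0,105],"turn":[0,0,0],"grip":0},{"xyz":[12,0,105],"turn":[0,0,0],"grip":0},{"xyz":[12,0,105],"turn":[0,0,0],"grip":0},{"xyz":[12,0,105],"turn":[0,0,0],"grip":0}]}}

```text
clock: 19.13
tcp_pos: [0.514, 0.2917, 0.0364]
orientation: [0.001, 0.737, 0.676, 0.001]
wrist_force: [-0.9, -1.5, 6.3]
finger_gap: 0.032
grip_force: 39.6
```

```bash
python3 go.py 634 -247 142 41.4
```

```text
clock 19.13 gap 0.0320 gripF 39.6 tcp [514.  291.7  36.4] F [-0.9 -1.5  6.3] j [ 0.38  0.47 -0.23  0.87 -0.    2.04]
xyz [-526.3  166.2 -105.6] turn [ 0.003  0.    -0.809]
```

>>> {"op": "apply_moves", "data": {"rows": [{"xyz":[0,0,-25],"turn":[0,0,0],"grip":0},{"xyz":[0,0,-62],"turn":[0,0,0],"grip":0},{"xyz":[-15,5,-95],"turn":[0,0,-0.02],"grip":0},{"xyz":[-50,16,-108],"turn":[0,0,-0.08],"grip":0},{"xyz":[-87,27,-108],"turn":[0,0,-0.14],"grip":0},{"xyz":[-124,39,-108],"turn":[0,0,-0.2],"grip":0},{"xyz":[-161,51,-108],"turn":[0,0,-0.26],"grip":0},{"xyz":[-198,62,-108],"turn":[0,0,-0.32],"grip":0},{"xyz":[-235,74,-108],"turn":[0,0,-0.38],"grip":0},{"xyz":[-272,86,-108],"turn":[0,0,-0.44],"grip":0},{"xyz":[-309,98,-108],"turn":[0,0,-0.5],"grip":0},{"xyz":[-346,109,-108],"turn":[0,0,-0.56],"grip":0}]}}

```text
clock: 20.13
tcp_pos: [0.592, -0.0646, 0.1432]
orientation: [0.001, 0.52, 0.854, 0.0]
wrist_force: [1.1, 0.4, -0.8]
finger_gap: 0.0321
grip_force: 40.0
```

```bash
python3 go.py 634 -247 142 41.4
```

```text
clock 20.13 gap 0.0321 gripF 40.0 tcp [592.  -64.6 143.2] F [ 1.1  0.4 -0.8] j [-0.24  0.39 -0.06  1.12 -0.    0.85]
xyz [-181.3  -46.5    1.3] turn [ 0.001  0.001 -0.245]
```

>>> {"op": "apply_moves", "data": {"rows": [{"xyz":[-38,-10,0],"turn":[0,0,-0.06],"grip":0},{"xyz":[-75,-19,0],"turn":[0,0,-0.12],"grip":0},{"xyz":[-112,-29,0],"turn":[0,0,-0.18],"grip":0},{"xyz":[-148,-38,0],"turn":[0,0,-0.22],"grip":0},{"xyz":[-172,-44,0],"turn":[0,0,-0.245],"grip":0},{"xyz":[-181,-46,0],"turn":[0,0,-0.245],"grip":0},{"xyz":[-181,-46,0],"turn":[0,0,-0.245],"grip":0},{"xyz":[-181,-46,0],"turn":[0,0,-0.245],"grip":0},{"xyz":[-181,-46,0],"turn":[0,0,-0.245],"grip":0}]}}

```text
clock: 20.88
tcp_pos: [0.633, -0.243, 0.1425]
orientation: [-0.0, 0.413, 0.911, 0.0]
wrist_force: [0.6, 0.4, -1.0]
finger_gap: 0.0323
grip_force: 40.0
```

```bash
python3 go.py 634 -247 32.4 41.4
```

```text
clock 20.88 gap 0.0323 gripF 40.0 tcp [ 633.  -243.   142.5] F [ 0.6  0.4 -1. ] j [-0.49  0.55  0.19  1.21  0.    0.37]
xyz [ -3.8  -1.8 110.1] turn [ 0.    -0.001 -0.003]
```

>>> {"op": "apply_moves", "data": {"rows": [{"xyz":[-4,-2,30],"turn":[0,0,0],"grip":0},{"xyz":[-4,-2,60],"turn":[0,0,0],"grip":0},{"xyz":[-4,-2,85],"turn":[0,0,0],"grip":0},{"xyz":[-4,-2,98],"turn":[0,0,0],"grip":0},{"xyz":[-4,-2,104],"turn":[0,0,0],"grip":0},{"xyz":[-4,-2,108],"turn":[0,0,0],"grip":0},{"xyz":[-4,-2,110],"turn":[0,0,0],"grip":0},{"xyz":[-4,-2,111],"turn":[0,0,0],"grip":0},{"xyz":[-4,-2,111],"turn":[0,0,0],"grip":0}]}}

```text
clock: 21.63
tcp_pos: [0.6353, -0.2491, 0.0327]
orientation: [0.001, 0.413, 0.911, -0.0]
wrist_force: [0.5, 0.4, 0.4]
finger_gap: 0.0318
grip_force: 40.0
```

>>> {"op": "apply_moves", "data": {"rows": [{"xyz":[0,0,0.5],"turn":[0,0,0],"grip":0},{"xyz":[0,0,0.5],"turn":[0,0,0],"grip":0}]}}

```text
clock: 21.8
tcp_pos: [0.6353, -0.2494, 0.0324]
orientation: [0.001, 0.413, 0.911, 0.0]
wrist_force: [-0.7, -0.1, 3.0]
finger_gap: 0.0319
grip_force: 40.3
```

>>> {"op": "apply_moves", "data": {"rows": [{"xyz":[0,0,0],"turn":[0,0,0],"grip":1},{"xyz":[0,0,0],"turn":[0,0,0],"grip":1},{"xyz":[0,0,0],"turn":[0,0,0],"grip":1},{"xyz":[0,0,0],"turn":[0,0,0],"grip":1},{"xyz":[0,0,0],"turn":[0,0,0],"grip":1},{"xyz":[0,0,0],"turn":[0,0,0],"grip":1},{"xyz":[0,0,-20],"turn":[0,0,0],"grip":1},{"xyz":[0,0,-50],"turn":[0,0,0],"grip":1},{"xyz":[0,0,-90],"turn":[0,0,0],"grip":1},{"xyz":[0,0,-130],"turn":[0,0,0],"grip":1},{"xyz":[0,0,-160],"turn":[0,0,0],"grip":1},{"xyz":[0,0,-160],"turn":[0,0,0],"grip":1}]}}

```text
clock: 22.8
tcp_pos: [0.6376, -0.2507, 0.1996]
orientation: [0.006, 0.413, 0.911, -0.0]
wrist_force: [1.6, -0.9, 1.0]
finger_gap: 0.0854
grip_force: 0.0
```

>>> {"op": "apply_moves", "data": {"rows": [{"xyz":[40,0,0],"turn":[0,0,0],"grip":1},{"xyz":[80,0,0],"turn":[0,0,0],"grip":1},{"xyz":[120,0,0],"turn":[0,0,0],"grip":1},{"xyz":[160,0,0],"turn":[0,0,0],"grip":1},{"xyz":[200,0,0],"turn":[0,0,0],"grip":1},{"xyz":[240,0,0],"turn":[0,0,0],"grip":1},{"xyz":[280,0,0],"turn":[0,0,0],"grip":1},{"xyz":[280,0,0],"turn":[0,0,0],"grip":1},{"xyz":[280,0,0],"turn":[0,0,0],"grip":1}]}}

```text
clock: 23.55
tcp_pos: [0.4486, -0.037, 0.1911]
orientation: [0.0, 0.412, 0.911, -0.0]
wrist_force: [1.4, -0.4, -0.2]
finger_gap: 0.0853
grip_force: 0.0
```

```bash
python3 - <<'E'
from workcell import imaging
from h import *
c=imaging.read_camera("scene");cv2.imwrite("pics/s4.png",c["color"])
W=cloud(c);c0=dict(np.load("scene0.npz"))
X,Y,Z=W[...,0],W[...,1],W[...,2]
t=((Z>.07)&(Z<.1)&(X>.45)&(X<.75)&(Y<-.05)&(Y>-.3)).astype(np.uint8)
k,l,s,_=cv2.connectedComponentsWithStats(t)
for j in range(1,k):
    if s[j,4]>20:q=W[l==j];q=q[q[:,2]>.075];print(np.round(cv2.minEnclosingCircle((q[:,:2]*1000).astype(np.float32))[0],1),q.max(0).round(3))
E
```

```text
[ 520.9 -116.9] [ 0.536 -0.103  0.09 ]
[ 559.2 -159.7] [ 0.576 -0.147  0.09 ]
[ 598.9 -203.8] [ 0.615 -0.189  0.088]
[ 636.8 -247.8] [ 0.652 -0.233  0.089]
```

View pics/s4.png

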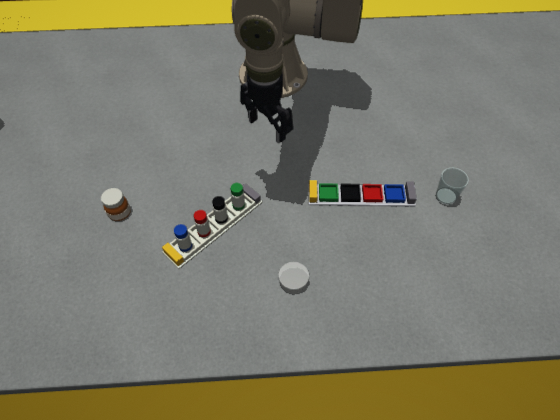

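The picture shows all four vials upright and within about 4 mm of their pocket centres: blue (182,236), red (202,222), black (221,208), green (238,195), counted from the yellow end. The beaker, dishes and jar have not moved.

```bash
python3 -c "
from workcell import ticket
print(ticket.hand_in())"
```

```text
the job is handed in; nothing more can be done
None
```

All four vials are in the sampler rack in reverse order (blue, red, black, green from its yellow end), upright and within about 4 mm of the pocket centres in the last picture; the beaker, dishes and jar were not moved, and the job was handed in at about 24 s, with no verdict returned.

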